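Sort out the reject terminal blocks and hold the good one in the corner fixture

TASK

Of the three cast-iron terminal blocks lying in the lane in the middle of the bench, put the two with red reject paint into the red bin, setting each down on the bin's floor rather than dropping it. Then stand the unpainted good block upright on the fixture plate, push it into the corner so that it sits square and presses against both blue fences at once, and finish while still holding it pressed there: do not let go. Leave the lens, gasket, pliers, jar and screwdriver where they are.

Things in the scene. Friction and masses are not known exactly. Their poses are not given: they have to be found in the camera images.
- good_block_center (a point): The good block: dark cast-iron terminal block, upright on the bench: foot 64 x 48 x 20 mm (x, y, z), on it a ridge 50 x 20 x 32 mm along x; 52 mm tall, 0.3-0.55 kg, flat brass screws. Grip across the ridge, fingertips above the foot. Point: block centre, 26 mm above its underside; x along the ridge, z up. No red paint on it.
- reject_a_center (a point): A reject block: dark cast-iron terminal block, upright on the bench: foot 64 x 48 x 20 mm (x, y, z), on it a ridge 50 x 20 x 32 mm along x; 52 mm tall, 0.3-0.55 kg, flat brass screws. Grip across the ridge, fingertips above the foot. Point: block centre, 26 mm above its underside; x along the ridge, z up. Red paint on the ridge's top and the foot's long sides.
- reject_b_center (a point): The other reject block: dark cast-iron terminal block, upright on the bench: foot 64 x 48 x 20 mm (x, y, z), on it a ridge 50 x 20 x 32 mm along x; 52 mm tall, 0.3-0.55 kg, flat brass screws. Grip across the ridge, fingertips above the foot. Point: block centre, 26 mm above its underside; x along the ridge, z up. Marked in red like the first.
- bin: Red open-topped plastic bin, fixed to the bench, on the robot's left; outer size 230 x 150 x 50 mm (x, y, z), walls and floor 4 mm thick. Origin at the centre of its underside; both rejects fit side by side along its x.
- fixture: Corner fixture, fixed to the bench, on the robot's right: bare aluminium plate 150 x 130 x 12 mm (x, y, z) with two blue fences on top, along its far (+x) and right (-y) sides. Origin at the centre of its underside; x and y along the plate's sides, yaw varies.
- corner (a point): The inner corner of the fixture, on the plate's top face (12 mm above the bench), where the inner faces of the two fences would meet; axes as the fixture's. The free area lies toward its -x and +y. The fences stop a few mm short of one another at the corner.
- fence_far: Blue steel fence across the far side of the fixture, 14 x 90 x 16 mm (x, y, z), rigid; axes as the fixture's, origin at the centre of its underside on the plate. Its inner face looks to the fixture's -x and lies at the corner point's x.
- fence_right: Blue steel fence along the right side of the fixture, 100 x 14 x 16 mm (x, y, z), rigid; axes as the fixture's, origin at the centre of its underside on the plate. Its inner face looks to the fixture's +y and lies at the corner point's y.
- lens: Bystander: frosted yellow signal lens, a dome 100 mm across and 33 mm high, lying on the bench. Origin at the centre of its underside.
- gasket: Bystander: red silicone gasket disc, 68 mm across, 6 mm thick, flat on the bench beyond the bin. Origin at the centre of its underside.
- pliers: Bystander: crimping pliers with blue handles, about 210 mm long, 20 mm high, lying flat. Origin about the middle of its length, on the bench; jaws to its +x.
- screw_jar: Bystander: clear jar with a black lid, 60 mm across, 85 mm high, standing. Origin at the centre of its underside.
- screwdriver: Bystander: screwdriver lying on the bench, along its x, between the fixture and the pliers; about 150 mm long. Origin on the bench under it.
Things that resemble listed ones, but are neither listed nor needed, are in the scene too. Leave any purple look-alike of the part that bears reject_a_center alone.

How it is judged:
On the way:
1. both red-marked blocks rest on the floor of the red bin, released (x of reject_a_center in the frame of bin between -0.105 and 0.105 m and y of reject_a_center in the frame of bin between -0.066 and 0.066 m and z of each of reject_a_center, reject_b_center in the frame of bin below 0.055 m and linear speed of each of reject_a, reject_b below 0.02 m/s and contact force between the fingers and reject_a below 0.05 N and x of reject_b_center in the frame of bin between -0.105 and 0.105 m and y of reject_b_center in the frame of bin between -0.066 and 0.066 m and contact force between the fingers and reject_b below 0.05 N), for 0.2 s.
At the end, for the whole second after the job is handed in: Both rejects rest released on the bin floor. The good block, still pushed by the fingers (over 1.5 N), is at rest flat on the plate, upright (0.06 rad), square to the fences (0.05 rad), centre within 44 mm of the corner point and over 20 mm inside both fences, over 1.5 N on each fence (all of step 1 and contact force between good_block and fence_far above 1.5 N and contact force between good_block and fence_right above 1.5 N and contact force between the fingers and good_block above 1.5 N and horizontal distance between good_block_center and corner below 0.044 m and x of good_block_center in the frame of corner below -0.02 m and y of good_block_center in the frame of corner above 0.02 m and z of good_block_center in the frame of corner between 0.022 and 0.031 m and angle between good_block_center's own z axis and vertical below 0.06 rad and linear speed of good_block below 0.02 m/s and (angle between the x axis of good_block_center and the x axis of fixture, either way round below 0.05 rad or angle between the x axis of good_block_center and the y axis of fixture, either way round below 0.05 rad)); the arm keeps its last pose, push and grip.
It fails at once if a bystander (lens, gasket, pliers, jar or screwdriver) is moved by more than 20 mm (distance of any of lens, gasket, pliers, screw_jar, screwdriver from where it was at the start of the episode above 0.02 m).
It fails at once if a reject block is dropped (falls freely faster than 0.9 m/s, some 40 mm) ((contact force between the fingers and reject_a below 0.01 N and linear speed of reject_a above 0.9 m/s) or (contact force between the fingers and reject_b below 0.01 N and linear speed of reject_b above 0.9 m/s)).
It also fails if it takes over 72 s, if anything falls off the work surface, if the arm or the gripper's body presses on something with over 40 N, if the wrist force passes 120 N, or if a joint passes its speed limit or range.

ROBOT

A 6-joint arm with a two-finger parallel gripper is mounted at the origin on the work surface. World frame = base frame: x ahead of the robot, y to its left, z up, the work surface at z = 0. Lengths are in m, angles in rad, forces in N, time in s.
With the tool pointing down it reaches from about 0.35 to 0.775 m from the base axis. Payload 7.3 kg.
Tool frame: the origin (TCP) lies between the finger pads; the fingertips stand 17 mm ahead of it and the grasp point (between the pads) lies 2 mm behind it (robot.tcp_to_tips is the distance from the TCP to the fingertips, in m); z points along the fingers, y is the direction in which the jaws open and shut (so a half turn about z gives the same grasp; the last joint's range is limited). The gripper opens to 92 mm and grips with 3 to 60 N. Pads are 19 mm wide; open, the fingers measure 130 mm over their backs; the gripper's body (75 mm by 190 mm) begins 47 mm behind the grasp point.
Start: joints at [-1.37, 0.342, 1.524, -0, 1.275, -0.146], TCP at [0.178, -0.494, 0.222] pointing down, gripper open.
Joint ranges: [-2.53, 2.53], [-0.77, 2.02], [0.04, 2.7], [-1, 4.14], [0.28, 2.66], [-3.11, 3.11]. Speed limits (rad/s): [2.57, 2.57, 3.14, 3.14, 3.14, 3.14].

INTERFACE

Orientations are given as a rotation vector (axis times angle).
In Python, from bench import status, snapshot, robot gives the robot as it stands.
- The arm moves only by the shell command python3 -m crank 'ROWS' [FORCE]. ROWS is JSON, a list of rows, each a list of 3 entries, a list of its own where there are three numbers: the shift along the tool's x, y, z in cm, then the turn, a rotation vector about the tool's x, y, z in degrees, then the closure, from 0 (fully open) to 1 (shut). In form: [[[x, y, z], [rx, ry, rz], claw], ...]. A call has 1 to 8 rows; each row is the pose to reach, as a shift and turn from the pose measured when the call began, along the tool's axes at that moment; what a row does not reach only later rows make up. A row lasts 1/8 s, in which the tool goes at most 62.5 mm and 10.7 degrees, less where a joint would pass 70% of its speed; a pose out of reach is approached as far as the arm can. A call with a gripper value outside its range is refused whole. The fingers move at their own pace and stop on an object; FORCE is the grip in N (left out, the last holds). Time passes only in rows, so rows that repeat a pose let the fingers close. It gives the time, the measured TCP pose, the force and the opening at its end, in the units of the state.
- status.observe(): the state, without advancing time (a new reading comes with each control period).
- snapshot(name): name is "side" or "top" or "wrist"; returns a dict with "color" (384x512x3 uint8, red, green, blue), "depth" (384x512 float32, m along the optical axis (not along the pixel's ray), 0 where there is no reading), "intrinsics" (3x3 intrinsics, pixels), "R" (3x3) and "t" (3): a world point X has camera coordinates R X + t; the wrist camera has in their place "mount" (4x4, takes a point from camera to tool coordinates, whose origin is the TCP and whose axes are the flange's). Camera axes: x right, y down, z forward; pixel columns grow to the right and rows downward; lengths in m; the calibration is good to about 2 mm. A picture is of the moment at which its call begins: read the wrist's pose just before it.
- robot.sign_off(): hands the job in, once; it reports no verdict.
The state is a dict: "clock": time; "joint_positions": joint angles; "joint_velocities": joint speeds; "joint_torque": joint torques, N m; "tcp_pos": TCP position; "ee_rot": TCP orientation; "wrist_force": force on the tool from outside, world axes, zero at the start; "wrist_torque": the same for the moment, N m; "opening": finger opening in m.
Only numpy, scipy, OpenCV 4.12 (cv2) and the standard library are available. Lean on these libraries where they do the work, as an engineer would, in place of code of your own. Each camera call takes 0.05 s, during which the arm holds its last target.

## Working session

There is one attempt and no reset: what is moved stays moved. The work goes in short steps, Python scripts to look and compute and a shell command to move; the robot and the scene stay as the last step left them, time stands still between calls to the robot, and variables do not carry over. Pictures are saved under pics/ and viewed, and the job is handed in when it is done.

```bash
ls; mkdir -p pics
python3 - <<'E'
from bench import status, snapshot, robot
import cv2,pickle
s=status.observe();print(s)
for n in("top","side"):
    d=snapshot(n);pickle.dump(d,open(f"{n}.pkl","wb"));cv2.imwrite(f"pics/{n}0.png",d["color"][:,:,::-1]);print(n,d["intrinsics"],d["R"],d["t"])
E
```

```text
pics
{'clock': 0.0, 'joint_positions': array([-1.37002383e+00,  3.42727570e-01,  1.52502430e+00, -2.93177314e-05,
        1.27538012e+00, -1.45989547e-01]), 'joint_velocities': array([ 1.65934313e-04,  3.35825459e-04,  7.40737132e-04,  2.31865806e-03,
        8.18852181e-05, -3.20664019e-04]), 'joint_torque': array([-1.30491750e-03, -4.31244493e+01, -2.44221246e+01,  7.18543888e-02,
        5.60489588e-02, -1.29753853e-04]), 'tcp_pos': array([ 0.17835752, -0.49333441,  0.22093991]), 'ee_rot': array([-3.09297390e+00, -5.41715548e-01,  1.10200402e-04]), 'wrist_force': array([ 0.30468339,  0.21453302, -0.32309109]), 'wrist_torque': array([-0.00327898,  0.03292706,  0.02802261]), 'opening': 0.09158806609331784}
top [[372.2493048    0.         254.66837512]
 [  0.         372.2493048  188.36487708]
 [  0.           0.           1.        ]] [[-0.02585416 -0.99914491 -0.03226484]
 [-0.98307814  0.03126715 -0.18049855]
 [ 0.18135304  0.02705222 -0.98304591]] [0.00822358 0.62297914 0.9774812 ]
side [[455.69534994   0.         254.26006784]
 [  0.         455.69534994 195.39877608]
 [  0.           0.           1.        ]] [[-0.86856359 -0.49495765  0.02478334]
 [-0.27389838  0.43776443 -0.85635389]
 [ 0.41300964 -0.75058592 -0.51579435]] [0.50830154 0.23572955 0.95329114]
```

View pics/top0.png

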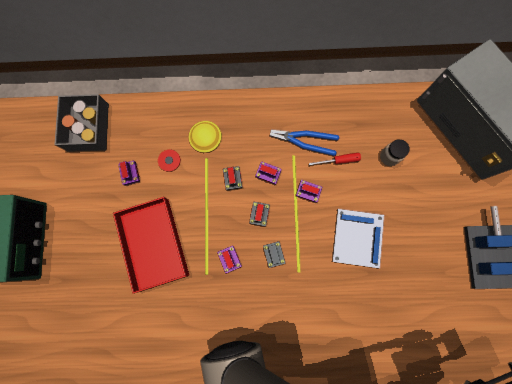

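View pics/side0.png

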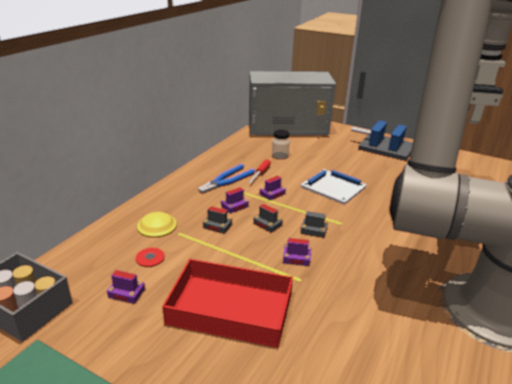

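The top view shows the rejects at about (232,178) and (259,214), and the good block at (274,254). The purple look-alikes are at (230,260), (268,173), (309,190) and (129,172). The bin is at (151,245) and the fixture at (358,238). Next I'll measure the poses.

```bash
cat > h.py <<'E'
import numpy as np,cv2,pickle
def cloud(d):
    K=d["intrinsics"];z=d["depth"];v,u=np.mgrid[:z.shape[0],:z.shape[1]]
    c=np.stack([(u-K[0,2])/K[0,0]*z,(v-K[1,2])/K[1,1]*z,z],-1)
    return (c-d["t"])@d["R"]   # R^T(c-t)
def rect(P):
    r=cv2.minAreaRect((P[:,:2]*1000).astype(np.float32));return [round(float(x),1) for x in (*r[0],*r[1],r[2])]
E
python3 - <<'E'
from h import *
d=pickle.load(open("top.pkl","rb"));W=cloud(d);C=d["color"].astype(int)
z=W[...,2]
print("table z",np.median(z[225:235,245:255]))
for n,(u,v) in dict(rejA=(232,178),rejB=(259,214),good=(274,254),p1=(230,260),p2=(268,173),p3=(309,190)).items():
    s=np.s_[v-20:v+21,u-20:u+21];w=W[s].reshape(-1,3)
    m=((z>0.01)&(z<0.1)).astype(np.uint8);n_,L=cv2.connectedComponents(m);l=L[v,u]
    w=W[L==l];top=w[w[:,2]>0.042];f=w[(w[:,2]<0.03)]
    print(n,len(w),"top",rect(top),np.median(top[:,2]).round(4),"all",rect(w))
r,g,b=C[...,0],C[...,1],C[...,2]
m=(r>100)&(g<50)&(b<60)|((r>60)&(g<20)&(b<20));m=m.astype(np.uint8);m[:,:110]=0;m[:,192:]=0;m[:195]=0
w=W[m>0];print("bin",len(w),rect(w),rect(w[w[:,2]>.04]), np.percentile(w[:,2],[5,50,95]), rect(w[w[:,2]<.012]))
blue=(b>1.5*r)&(b>80);blue[:,:330]=0;blue[:205]=0;blue[:,390:]=0
n_,L,st,_=cv2.connectedComponentsWithStats(blue.astype(np.uint8))
for i in range(1,n_):
    if st[i,4]>30:
        w=W[L==i];print("fence",st[i],rect(w),np.median(w[:,2]), "top",rect(w[w[:,2]>.022]))
pl=(r>150)&(g>150)&(b>150);pl[:,:325]=0;pl[:200]=0;pl[:,390:]=0;pl[275:]=0
w=W[pl|blue];w=w[(w[:,2]>.006)];print("plate",rect(w),np.median(W[pl][:,2]))
cv2.imwrite("pics/z1.png",cv2.resize(d["color"][150:280,200:400,::-1],None,fx=4,fy=4,interpolation=cv2.INTER_CUBIC))
E
```

```text
table z -0.0006059479735566898
rejA 370 top [663.5, 56.5, 48.9, 20.1, 6.6] 0.0519 all [663.5, 56.4, 64.0, 49.0, 6.9]
rejB 383 top [557.0, -19.2, 19.7, 49.9, 78.0] 0.0516 all [556.7, -18.9, 49.3, 63.7, 78.3]
good 400 top [442.0, -56.4, 48.8, 19.8, 13.6] 0.0513 all [442.1, -56.4, 63.8, 47.9, 13.4]
p1 404 top [431.7, 69.2, 49.6, 20.2, 21.3] 0.0515 all [431.6, 69.2, 63.8, 49.5, 21.1]
p2 368 top [676.1, -48.1, 49.6, 20.5, 67.4] 0.0516 all [675.8, -48.0, 63.8, 49.6, 67.6]
p3 382 top [618.2, -163.1, 49.6, 20.4, 70.0] 0.0514 all [617.8, -162.9, 64.1, 49.0, 69.1]
bin 918 [505.0, 176.7, 234.0, 385.4, 13.3] [505.1, 176.4, 234.0, 384.8, 13.3] [0.00084732 0.01931673 0.04990978] [480.1, 287.0, 223.4, 148.3, 16.3]
fence [341 214  33   9 156] [534.1, -292.8, 89.2, 13.4, 80.8] 0.02713224748951138 top [534.1, -292.8, 89.2, 13.4, 80.8]
fence [373 227   7  37 177] [460.3, -339.3, 15.0, 99.1, 79.5] 0.027031995539501995 top [460.3, -339.3, 15.0, 99.1, 79.5]
plate [492.4, -204.5, 317.3, 153.6, 83.1] 0.011270690339297822
```

View pics/z1.png

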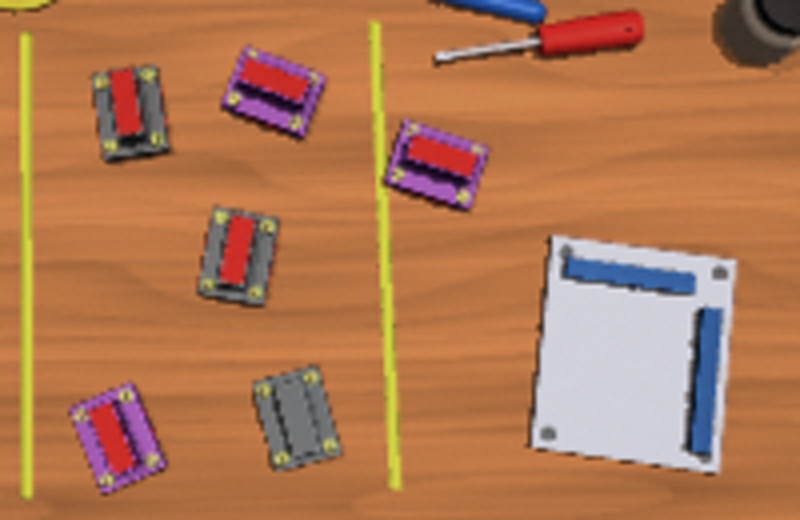

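```bash
cat >> h.py <<'E'
from scipy.spatial.transform import Rotation as Ro
def plan(xyz,yaw_deg,s=None):
    "shift cm / turn deg in tool axes to reach TCP xyz pointing down, tool x at yaw"
    from bench import status
    s=s or status.observe();R=Ro.from_rotvec(s["ee_rot"])
    y=np.radians(yaw_deg);T=Ro.from_matrix(np.array([[np.cos(y),np.sin(y),0],[np.sin(y),-np.cos(y),0],[0,0,-1]]))
    sh=R.inv().apply(np.array(xyz)-s["tcp_pos"])*100
    tr=np.degrees((R.inv()*T).as_rotvec())
    print("from",s["tcp_pos"].round(4),"t",round(s["clock"],2),"SHIFT cm",sh.round(2),"TURN",tr.round(2),"n",np.ceil(max(np.linalg.norm(sh)/6.25,np.linalg.norm(tr)/10.7)))
def wcloud(d,s):
    K=d["intrinsics"];z=d["depth"];v,u=np.mgrid[:z.shape[0],:z.shape[1]]
    c=np.stack([(u-K[0,2])/K[0,0]*z,(v-K[1,2])/K[1,1]*z,z],-1)
    M=d["mount"];t=c@M[:3,:3].T+M[:3,3]
    return t@Ro.from_rotvec(s["ee_rot"]).as_matrix().T+s["tcp_pos"]
E
python3 - <<'E'
from h import *
d=pickle.load(open("top.pkl","rb"));W=cloud(d);z=W[...,2]
m=((z>0.03)&(z<0.07));m[:,:105]=0;m[:,195:]=0;m[:190]=0;m[300:]=0
w=W[m];print("binrim",len(w),rect(w))
m=((z>0.007)&(z<0.04));m[:,:325]=0;m[:,390:]=0;m[:200]=0;m[275:]=0
n,L,st,_=cv2.connectedComponentsWithStats(m.astype(np.uint8));i=1+np.argmax(st[1:,4]);w=W[L==i]
print("plate",st[i],rect(w))
from bench import status,snapshot
s=status.observe();d=snapshot("wrist");cv2.imwrite("pics/w0.png",d["color"][:,:,::-1]);print(d["mount"].round(3),d["intrinsics"])
plan((.6635,.0565,.12),6.7)
E
```

```text
binrim 770 [479.5, 288.3, 231.0, 152.0, 16.2]
plate [ 332  209   52   60 2489] [481.0, -295.3, 131.5, 149.9, 80.6]
[[-0.001 -0.965 -0.262  0.07 ]
 [ 1.    -0.001  0.001 -0.001]
 [-0.001 -0.262  0.965 -0.163]
 [ 0.     0.     0.     1.   ]] [[338.58092245   0.         256.73862469]
 [  0.         338.58092245 193.80006388]
 [  0.           0.           1.        ]]
from [ 0.1784 -0.4935  0.2211] t 0.15 SHIFT cm [ 64.31 -35.22  10.16] TURN [-0.06 -0.   13.17] n 12.0
```

View pics/w0.png

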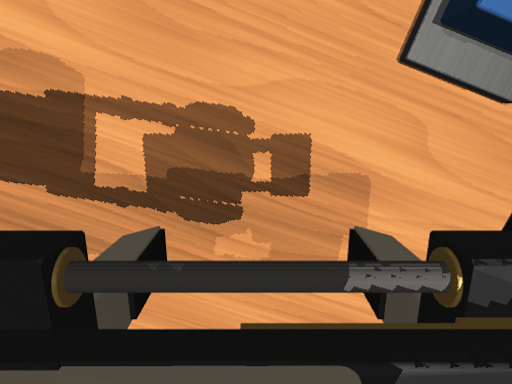

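The wrist view shows the fixture's edge at the upper right. I'll stop over the fixture on the way to get a sharper measurement.

```bash
python3 -m crank '[[[4,-2,0],[0,0,2],0.4],[[9,-5,0],[0,0,7],0.4],[[14,-7,0],[0,0,13],0.4],[[18,-9,0],[0,0,13],0.4],[[20,-10,0],[0,0,13],0.4],[[20,-10,0],[0,0,13],0.4]]' 30
python3 - <<'E'
from h import *
from bench import status,snapshot
s=status.observe();d=snapshot("wrist");cv2.imwrite("pics/w1.png",d["color"][:,:,::-1]);pickle.dump((s,d),open("w1.pkl","wb"))
print(s["tcp_pos"],s["opening"],s["joint_velocities"].round(3))
E
```

```text
clock: 0.9
tcp_pos: [0.3332, -0.3303, 0.2212]
ee_rot: [-3.134, -0.193, 0.001]
wrist_force: [-0.7, -0.1, -0.7]
opening: 0.0548
[ 0.33323752 -0.33029122  0.22115449] 0.05479802325813919 [-0.044  0.006 -0.01  -0.014 -0.004 -0.023]
```

View pics/w1.png

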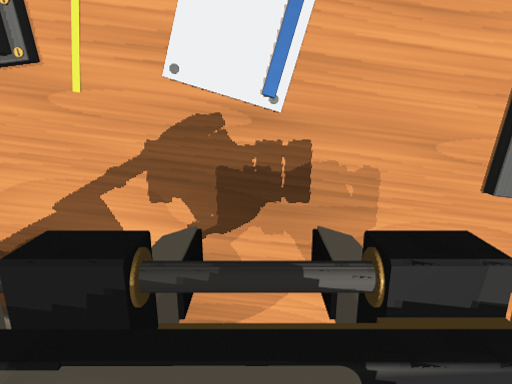

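The fixture's near edge is in view at (170-280, 70-110). I'll move further along and higher to see all of it.

```bash
python3 -m crank '[[[4,-2,-2],[0,0,0],0.4],[[8,-5,-4],[0,0,0],0.4],[[10,-6,-5],[0,0,0],0.4],[[10,-6,-5],[0,0,0],0.4]]'
python3 - <<'E'
from h import *
from bench import status,snapshot
s=status.observe();d=snapshot("wrist");cv2.imwrite("pics/w2.png",d["color"][:,:,::-1]);pickle.dump((s,d),open("w1.pkl","wb"))
W=wcloud(d,s);z=W[...,2];C=d["color"].astype(int);r,g,b=C[...,0],C[...,1],C[...,2]
blue=(b>1.5*r)&(b>80)&(z>0.018)&(z<.04)
n_,L,st,_=cv2.connectedComponentsWithStats(blue.astype(np.uint8))
for i in range(1,n_):
    if st[i,4]>200:
        w=W[L==i];t=w[w[:,2]>.024];print("fence",st[i],rect(t),np.median(t[:,2]))
m=(z>.007)&(z<.04);n,L,st,_=cv2.connectedComponentsWithStats(m.astype(np.uint8));i=1+np.argmax(st[1:,4])
print("plate",st[i],rect(W[L==i]),np.median(W[L==i][:,2]))
plan((.6635,.0565,.12),6.7)
E
```

```text
clock: 1.45
tcp_pos: [0.4252, -0.26, 0.2716]
ee_rot: [3.136, 0.193, 0.0]
wrist_force: [-0.4, -0.2, -0.3]
opening: 0.0554
fence [259  55  78  35 998] [532.7, -293.0, 89.1, 13.5, 80.2] 0.02769859110447187
fence [309 100  38  82 930] [459.1, -339.3, 13.9, 98.7, 80.5] 0.027868481924479896
plate [  225    39   138   151 13340] [480.2, -295.1, 130.2, 150.2, 80.5] 0.01201284848480319
from [ 0.4243 -0.2602  0.2709] t 1.5 SHIFT cm [ 27.61 -28.52  15.09] TURN [-0.05  0.06  0.27] n 7.0
```

View pics/w2.png

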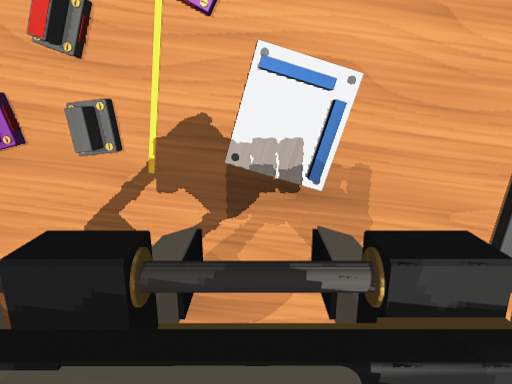

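The wrist camera gives a fixture yaw of about -9.5° and a corner near (0.5176, -0.3420). Now to reject A.

```bash
python3 -m crank '[[[3,-3,1.5],[0,0,0],0.55],[[8,-8,4],[0,0,0],0.55],[[12,-12,7],[0,0,0],0.55],[[16,-16.5,10],[0,0,0],0.55],[[20,-20.7,12],[0,0,0],0.55],[[24,-24.8,14],[0,0,0],0.55],[[27,-28,15.1],[0,0,0.3],0.55],[[27.6,-28.5,15.1],[0,0,0.3],0.55]]'
python3 - <<'E'
from h import *
from bench import status,snapshot
s=status.observe();d=snapshot("wrist");cv2.imwrite("pics/w3.png",d["color"][:,:,::-1])
plan((.6635,.0565,.041),6.7);print(s["opening"])
W=wcloud(d,s);z=W[...,2]
m=(z>.044)&(z<.058);n,L,st,_=cv2.connectedComponentsWithStats(m.astype(np.uint8))
for i in range(1,n):
    if st[i,4]>200:print(st[i],rect(W[L==i]))
E
```

```text
clock: 2.5
tcp_pos: [0.6632, 0.0575, 0.1164]
ee_rot: [-3.135, -0.186, 0.009]
wrist_force: [0.7, 0.1, 0.1]
opening: 0.0412
from [0.6635 0.0566 0.1176] t 2.55 SHIFT cm [0.03 0.02 7.66] TURN [-0.07  0.24  0.03] n 2.0
0.04115578321095177
[ 244  167   29   71 1955] [663.4, 57.4, 50.5, 19.7, 7.4]
[ 369  174   76   56 2016] [675.9, -47.3, 50.3, 20.0, 67.0]
[  6 292  25  37 402] [553.4, 234.1, 36.7, 5.0, 16.5]
```

View pics/w3.png

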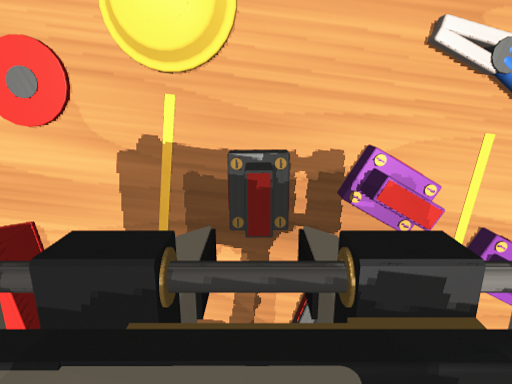

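Reject A is centred between the fingers at (258,195), well clear of the purple block at (395,188). Descending and gripping.

```bash
python3 -m crank '[[[0,0,2.5],[0,0,0],0.55],[[0,0,5],[0,0,0],0.55],[[0,0,6.8],[0,0,0],0.55],[[0,0,7.5],[0,0,0],0.55],[[0,0,7.5],[0,0,0],0.55],[[0,0,7.5],[0,0,0],1],[[0,0,7.5],[0,0,0],1],[[0,0,7.5],[0,0,0],1]]' 35
python3 - <<'E'
from h import *
from bench import status
s=status.observe();print(s["tcp_pos"],s["opening"])
E
```

```text
clock: 3.55
tcp_pos: [0.6635, 0.0566, 0.0432]
ee_rot: [-3.136, -0.185, 0.005]
wrist_force: [-0.2, 0.2, 2.1]
opening: 0.0188
[0.66346483 0.05655676 0.04317906] 0.018777523316744378
```

```bash
python3 -m crank '[[[0,0,-2],[0,0,0],1],[[0,0,-5],[0,0,0],1],[[0,0,-8.5],[0,0,0],1],[[0,0,-10],[0,0,0],1],[[0,0,-10],[0,0,0],1]]'
python3 - <<'E'
from h import *
from bench import status
s=status.observe();print(s["opening"],s["wrist_force"])
plan((.532,.303,.14),16.2)
E
```

```text
clock: 4.18
tcp_pos: [0.664, 0.0566, 0.1435]
ee_rot: [-3.136, -0.185, 0.003]
wrist_force: [0.8, -0.2, -4.2]
opening: 0.0191
0.019050585785176703 [ 0.78818503 -0.17190183 -4.18866413]
from [0.664  0.0566 0.1435] t 4.17 SHIFT cm [-10.21 -26.02   0.39] TURN [-0.04  0.12 -9.45] n 5.0
```

```bash
python3 -m crank '[[[-1,-2.5,0],[0,0,-1],1],[[-3,-7,0],[0,0,-3],1],[[-5,-12,0],[0,0,-5],1],[[-7,-17,0],[0,0,-7],1],[[-9,-22,0.3],[0,0,-9],1],[[-10,-25,0.4],[0,0,-9.4],1],[[-10.2,-26,0.4],[0,0,-9.4],1],[[-10.2,-26,0.4],[0,0,-9.4],1]]'
python3 - <<'E'
from h import *
from bench import status,snapshot
s=status.observe();print(s["opening"],s["wrist_force"])
plan((.532,.303,.0475),16.2)
d=snapshot("wrist");cv2.imwrite("pics/w4.png",d["color"][:,:,::-1])
W=wcloud(d,s);z=W[...,2]
print("floor z",[round(float(np.median(W[v,u-5:u+5,2])),4) for v,u in((120,200),(100,260),(150,330))])
E
```

```text
clock: 5.18
tcp_pos: [0.5313, 0.3032, 0.1389]
ee_rot: [3.11, 0.444, -0.006]
wrist_force: [0.3, -0.5, -3.9]
opening: 0.0188
0.018835318837004282 [ 0.29772834 -0.48932905 -3.94053996]
from [0.5313 0.3032 0.1389] t 5.17 SHIFT cm [0.1  0.04 9.14] TURN [-0.03  0.21  0.04] n 2.0
floor z [0.0499, -0.0001, 0.0037]
```

View pics/w4.png

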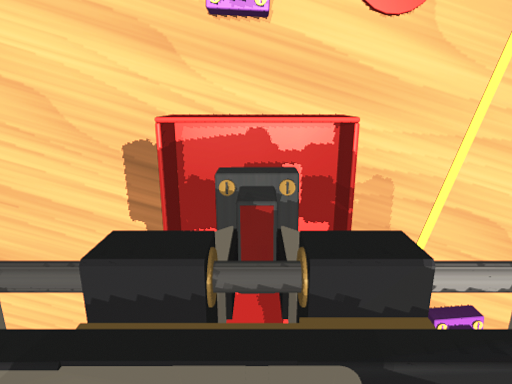

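The block is centred in the bin (walls at columns 160 and 355, block at 258). Lowering it to the floor.

```bash
python3 -m crank '[[[0,0,3],[0,0,0],1],[[0,0,6],[0,0,0],1],[[0,0,8],[0,0,0],1],[[0,0,9],[0,0,0],1],[[0,0,9.1],[0,0,0],1],[[0,0,9.2],[0,0,0],1],[[0,0,9.2],[0,0,0],1]]'
```

```text
clock: 6.1
tcp_pos: [0.532, 0.3024, 0.0478]
ee_rot: [-3.11, -0.442, 0.003]
wrist_force: [-0.7, -0.2, -3.9]
opening: 0.0192
```

```bash
python3 -m crank '[[[0,0,0.1],[0,0,0],1],[[0,0,0.2],[0,0,0],1],[[0,0,0.2],[0,0,0],1]]'; python3 -m crank '[[[0,0,0.1],[0,0,0],1],[[0,0,0.1],[0,0,0],1]]'
```

```text
clock: 6.48
tcp_pos: [0.5322, 0.3029, 0.0471]
ee_rot: [-3.109, -0.442, 0.001]
wrist_force: [-2.2, -0.1, 5.2]
opening: 0.0188
clock: 6.72
tcp_pos: [0.5322, 0.3029, 0.047]
ee_rot: [-3.109, -0.442, 0.0]
wrist_force: [-3.1, -1.4, 6.5]
opening: 0.0191
```

Contact: about 10 N pressing on the floor. Releasing and rising.

```bash
python3 -m crank '[[[0,0,0],[0,0,0],0.6],[[0,0,0],[0,0,0],0.6],[[0,0,-3],[0,0,0],0.6],[[0,0,-7],[0,0,0],0.6],[[0,0,-10],[0,0,0],0.6],[[0,0,-10],[0,0,0],0.6]]'
python3 - <<'E'
from h import *
from bench import status
s=status.observe();print(s["opening"],s["wrist_force"])
plan((.5568,-.019,.145),-11.9)
E
```

```text
clock: 7.48
tcp_pos: [0.5338, 0.3035, 0.1496]
ee_rot: [-3.108, -0.442, -0.009]
wrist_force: [0.5, 0.1, -0.2]
opening: 0.0364
0.036375861257666495 [ 0.46117674  0.09604603 -0.17264113]
from [0.5338 0.3035 0.1496] t 7.47 SHIFT cm [-6.79 31.61  0.38] TURN [-0.16 -0.31 28.1 ] n 6.0
```

```bash
python3 -m crank '[[[-0.7,3,0],[0,0,3],0.55],[[-1.8,8,0],[0,0,8],0.55],[[-2.9,13.5,0],[0,0,13],0.55],[[-4,19,0],[0,0,18],0.55],[[-5.2,24.5,0],[0,0,23],0.55],[[-6.3,29,0.4],[0,0,27],0.55],[[-6.8,31.6,0.4],[0,0,28.1],0.55],[[-6.8,31.6,0.4],[0,0,28.1],0.55]]'
python3 - <<'E'
from h import *
from bench import status,snapshot
s=status.observe();d=snapshot("wrist");cv2.imwrite("pics/w5.png",d["color"][:,:,::-1])
plan((.5568,-.019,.043),-11.9);print(s["opening"])
W=wcloud(d,s);z=W[...,2]
m=(z>.044)&(z<.058);n,L,st,_=cv2.connectedComponentsWithStats(m.astype(np.uint8))
for i in range(1,n):
    if st[i,4]>200:print(st[i],rect(W[L==i]))
E
```

```text
clock: 8.48
tcp_pos: [0.5562, -0.0207, 0.1433]
ee_rot: [-3.121, 0.33, -0.005]
wrist_force: [-0.6, 0.2, -0.4]
opening: 0.0412
from [ 0.5561 -0.0194  0.1435] t 8.53 SHIFT cm [ 3.000e-02 -1.000e-02  1.005e+01] TURN [-0.24 -0.15 -0.1 ] n 2.0
0.041210114073995274
[ 223    1   76   46 2397] [675.9, -47.7, 50.0, 20.6, 67.0]
[ 395   54   78   39 2244] [617.6, -162.8, 51.1, 20.2, 69.7]
[ 243  162   26   64 1606] [556.3, -18.8, 19.8, 50.3, 77.3]
[  0 297  27  32 275] [493.5, 216.4, 35.7, 5.7, 14.5]
```

View pics/w5.png

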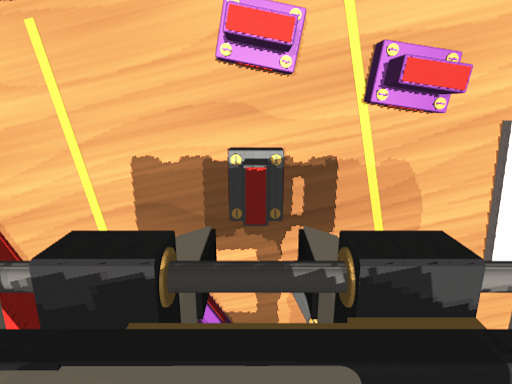

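Reject B is centred between the fingers at (256,190), with the area around it clear.

```bash
python3 -m crank '[[[0,0,3],[0,0,0],0.55],[[0,0,6.5],[0,0,0],0.55],[[0,0,9.3],[0,0,0],0.55],[[0,0,10],[0,0,0],0.55],[[0,0,10],[0,0,0],0.55],[[0,0,10],[0,0,0],1],[[0,0,10],[0,0,0],1],[[0,0,10],[0,0,0],1]]' 35 && python3 -m crank '[[[0,0,-2],[0,0,0],1],[[0,0,-5],[0,0,0],1],[[0,0,-8.5],[0,0,0],1],[[0,0,-10],[0,0,0],1],[[0,0,-10],[0,0,0],1]]'
python3 - <<'E'
from h import *
plan((.4267,.2726,.14),16.2)
E
```

```text
clock: 9.52
tcp_pos: [0.5569, -0.0194, 0.0442]
ee_rot: [-3.121, 0.328, -0.007]
wrist_force: [-0.3, -1.5, 1.8]
opening: 0.019
clock: 10.15
tcp_pos: [0.5565, -0.0197, 0.1444]
ee_rot: [-3.121, 0.328, -0.008]
wrist_force: [-0.5, 0.7, -5.5]
opening: 0.0189
from [ 0.5565 -0.0197  0.1444] t 10.15 SHIFT cm [-18.77 -25.89   0.45] TURN [ -0.15  -0.32 -28.2 ] n 6.0
```

```bash
python3 -m crank '[[[-1.8,-2.5,0],[0,0,-3],1],[[-4.8,-6.6,0],[0,0,-7],1],[[-8,-11,0],[0,0,-12],1],[[-11.3,-15.5,0],[0,0,-17],1],[[-14.5,-20,0.3],[0,0,-22],1],[[-17.5,-24.2,0.4],[0,0,-26],1],[[-18.8,-25.9,0.4],[0,0,-28.2],1],[[-18.8,-25.9,0.4],[0,0,-28.2],1]]'
python3 - <<'E'
from h import *
from bench import status,snapshot
s=status.observe();print(s["opening"],s["wrist_force"])
plan((.4267,.2726,.0485),16.2)
d=snapshot("wrist");cv2.imwrite("pics/w6.png",d["color"][:,:,::-1])
W=wcloud(d,s);z=W[...,2]
E
```

```text
clock: 11.15
tcp_pos: [0.4247, 0.2736, 0.1387]
ee_rot: [-3.108, -0.447, -0.004]
wrist_force: [0.1, -0.6, -5.7]
opening: 0.0188
0.01881303985323603 [ 0.11316454 -0.62711801 -5.72357308]
from [0.4247 0.2736 0.1387] t 11.15 SHIFT cm [0.15 0.16 9.02] TURN [-0.05 -0.15  0.17] n 2.0
```

View pics/w6.png

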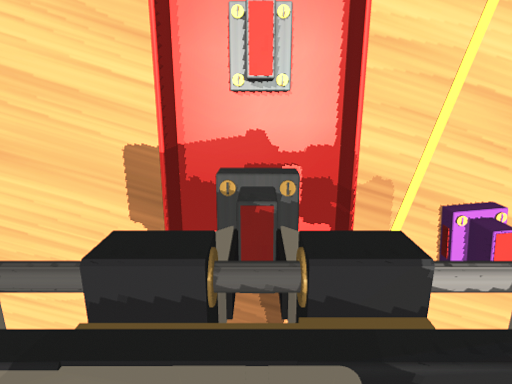

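Reject A stands in the bin at (260,45), and the held block B is well clear of it. Lowering B.

```bash
python3 -m crank '[[[0.1,0.1,3],[0,0,0],1],[[0.1,0.1,6],[0,0,0],1],[[0.1,0.1,8],[0,0,0],1],[[0.1,0.1,8.8],[0,0,0],1],[[0.1,0.1,9],[0,0,0],1],[[0.1,0.1,9.1],[0,0,0],1],[[0.1,0.1,9.1],[0,0,0],1]]'
```

```text
clock: 12.08
tcp_pos: [0.4274, 0.2722, 0.0487]
ee_rot: [-3.109, -0.444, -0.007]
wrist_force: [-0.3, -0.7, -5.8]
opening: 0.0188
```

```bash
python3 -m crank '[[[0,0,0.1],[0,0,0],1],[[0,0,0.1],[0,0,0],1]]'
```

```text
clock: 12.32
tcp_pos: [0.4276, 0.2722, 0.0483]
ee_rot: [-3.109, -0.445, -0.008]
wrist_force: [-0.9, -3.1, 1.7]
opening: 0.0187
```

Touching the floor. Releasing.

```bash
python3 -m crank '[[[0,0,0.05],[0,0,0],1],[[0,0,0.05],[0,0,0],0.6],[[0,0,0],[0,0,0],0.6],[[0,0,-3],[0,0,0],0.6],[[0,0,-7],[0,0,0],0.6],[[0,0,-10],[0,0,0],0.6],[[0,0,-10],[0,0,0],0.6]]'
python3 - <<'E'
from h import *
plan((.4421,-.0564,.14),13.5)
E
```

```text
clock: 13.2
tcp_pos: [0.4287, 0.2729, 0.1507]
ee_rot: [-3.107, -0.445, -0.017]
wrist_force: [-0.7, 0.1, -0.2]
opening: 0.0366
from [0.4287 0.2729 0.1507] t 13.2 SHIFT cm [-7.96 31.98  0.94] TURN [-0.09 -0.65  2.79] n 6.0
```

```bash
python3 -m crank '[[[-0.7,3,0],[0,0,0],0.55],[[-2,8,0],[0,0,1],0.55],[[-3.2,13,0],[0,0,2],0.55],[[-4.5,18.2,0],[0,0,2.8],0.55],[[-5.8,23.5,0.5],[0,0,2.8],0.55],[[-7.2,28.8,0.9],[0,0,2.8],0.55],[[-8,32,0.9],[0,-0.4,2.8],0.55],[[-8,32,0.9],[0,-0.4,2.8],0.55]]'
python3 - <<'E'
from h import *
from bench import status,snapshot
s=status.observe();d=snapshot("wrist");cv2.imwrite("pics/w7.png",d["color"][:,:,::-1])
plan((.4421,-.0564,.043),13.5);print(s["opening"])
W=wcloud(d,s);z=W[...,2]
m=(z>.044)&(z<.058);n,L,st,_=cv2.connectedComponentsWithStats(m.astype(np.uint8))
for i in range(1,n):
    if st[i,4]>200:print(st[i],rect(W[L==i]))
E
```

```text
clock: 14.2
tcp_pos: [0.4416, -0.0584, 0.1393]
ee_rot: [-3.118, -0.363, -0.005]
wrist_force: [-0.1, 0.6, -0.1]
opening: 0.0415
from [ 0.4413 -0.0571  0.1394] t 14.25 SHIFT cm [ 0.06 -0.02  9.64] TURN [-0.16 -0.18 -0.15] n 2.0
0.041465846725183796
[462   0  43  20 497] [604.0, -175.1, 10.8, 26.0, 9.5]
[  69  138   46   68 1970] [430.9, 69.4, 50.1, 21.4, 22.0]
[ 242  163   26   64 1632] [441.4, -55.6, 49.6, 19.5, 13.6]
```

View pics/w7.png

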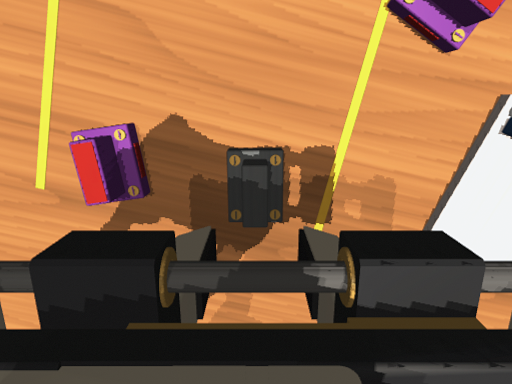

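The unpainted block is centred between the fingers at (255,190). Gripping.

```bash
python3 -m crank '[[[0,0,3],[0,0,0],0.55],[[0,0,6],[0,0,0],0.55],[[0,0,8.8],[0,0,0],0.55],[[0.1,0,9.6],[-0.2,-0.2,0],0.55],[[0.1,0,9.6],[-0.2,-0.2,0],0.55],[[0.1,0,9.6],[-0.2,-0.2,0],1],[[0.1,0,9.6],[-0.2,-0.2,0],1],[[0.1,0,9.6],[-0.2,-0.2,0],1]]' 40 && python3 -m crank '[[[0,0,-2],[0,0,0],1],[[0,0,-5],[0,0,0],1],[[0,0,-8.5],[0,0,0],1],[[0,0,-9],[0,0,0],1],[[0,0,-9],[0,0,0],1]]'
python3 - <<'E'
from h import *
e=np.radians(-9.5);ex=np.array([np.cos(e),np.sin(e)]);ey=np.array([-np.sin(e),np.cos(e)])
c=np.array([.5176,-.3420])
t=c-(.032+.012)*ex+(.024+.012)*ey;print(t)
plan((*t,.125),-9.5)
E
```

```text
clock: 15.25
tcp_pos: [0.4429, -0.0565, 0.044]
ee_rot: [3.119, 0.365, 0.002]
wrist_force: [-0.3, 0.3, 3.5]
opening: 0.0186
clock: 15.88
tcp_pos: [0.4422, -0.0564, 0.1333]
ee_rot: [3.12, 0.365, 0.0]
wrist_force: [0.0, -0.3, -5.1]
opening: 0.0186
[ 0.48014515 -0.29923162]
from [ 0.4422 -0.0564  0.1333] t 15.88 SHIFT cm [-1.91 24.51  0.84] TURN [ 0.04 -0.   22.83] n 4.0
```

```bash
python3 -m crank '[[[-0.2,2.5,0],[0,0,3],1],[[-0.6,7,0],[0,0,7],1],[[-1,12,0],[0,0,12],1],[[-1.4,17,0.2],[0,0,17],1],[[-1.8,22,0.5],[0,0,21],1],[[-1.9,24.5,0.8],[0,0,22.8],1],[[-1.9,24.5,0.8],[0,0,22.8],1],[[-1.9,24.5,0.8],[0,0,22.8],1]]'
python3 - <<'E'
from h import *
from bench import status,snapshot
s=status.observe();print(s["opening"],s["wrist_force"])
plan((.4801,-.2992,.057),-9.5)
d=snapshot("wrist");cv2.imwrite("pics/w8.png",d["color"][:,:,::-1])
W=wcloud(d,s);z=W[...,2];C=d["color"].astype(int);r,g,b=C[...,0],C[...,1],C[...,2]
blue=(b>1.5*r)&(b>80)&(z>0.018)&(z<.04)
n_,L,st,_=cv2.connectedComponentsWithStats(blue.astype(np.uint8))
for i in range(1,n_):
    if st[i,4]>100:
        w=W[L==i];t=w[w[:,2]>.024];print("fence",st[i],rect(t),np.median(t[:,2]))
E
```

```text
clock: 16.88
tcp_pos: [0.4793, -0.2979, 0.1237]
ee_rot: [-3.129, 0.259, 0.004]
wrist_force: [0.5, 0.9, -3.5]
opening: 0.0188
0.018801639085693767 [ 0.48632852  0.91595765 -3.46558017]
from [ 0.4793 -0.2979  0.1237] t 16.88 SHIFT cm [0.11 0.12 6.67] TURN [-0.09  0.16  0.05] n 2.0
fence [ 180  117  119   18 2124] [533.4, -292.8, 89.2, 12.8, 80.6] 0.02774489231390031
fence [306 146  19  23 369] [500.5, -346.0, 13.5, 17.2, 79.2] 0.0278218360704362
fence [304 184  13  46 481] [461.0, -337.4, 9.5, 38.5, 80.2] 0.02788820115721903
```

View pics/w8.png

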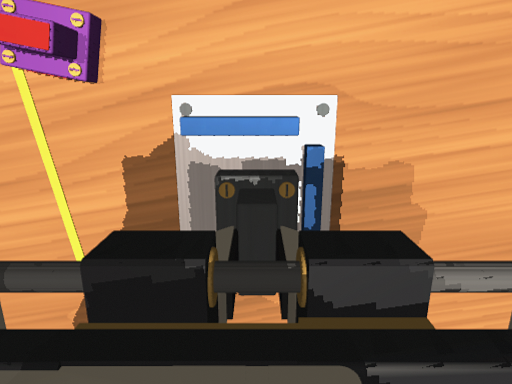

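Square to the fences (blue at row 125 and column 312) with clearance on both sides. Lowering onto the plate.

```bash
python3 -m crank '[[[0,0.1,2],[0,0,0],1],[[0,0.1,4.5],[0,0,0],1],[[0,0.1,6],[0,0,0],1],[[0,0.1,6.5],[0,0,0],1],[[0,0.1,6.6],[0,0,0],1],[[0,0.1,6.6],[0,0,0],1]]'
```

```text
clock: 17.68
tcp_pos: [0.4798, -0.299, 0.059]
ee_rot: [-3.131, 0.258, 0.001]
wrist_force: [0.3, 0.4, -3.8]
opening: 0.0186
```

```bash
python3 -m crank '[[[0,0,0.1],[0,0,0],1],[[0,0,0.15],[0,0,0],1],[[0,0,0.15],[0,0,0],1]]'
```

```text
clock: 18.05
tcp_pos: [0.4798, -0.299, 0.0576]
ee_rot: [-3.131, 0.258, 0.001]
wrist_force: [0.4, 0.7, -4.5]
opening: 0.0185
```

```bash
python3 -m crank '[[[0,0,0.1],[0,0,0],1],[[0,0,0.15],[0,0,0],1],[[0,0,0.15],[0,0,0],1]]'
```

```text
clock: 18.42
tcp_pos: [0.4798, -0.299, 0.0562]
ee_rot: [-3.131, 0.258, 0.001]
wrist_force: [0.0, 1.3, -2.6]
opening: 0.0189
```

Just touching the plate. Adding a little downward load and sliding toward the far fence first.

```bash
python3 -m crank '[[[0,0,0.05],[0,0,0],1],[[0.3,0,0.05],[0,0,0],1],[[0.6,0,0.05],[0,0,0],1],[[0.9,0,0.05],[0,0,0],1],[[1,0,0.05],[0,0,0],1],[[1,0,0.05],[0,0,0],1]]'
python3 - <<'E'
from h import *
from bench import status
s=status.observe();R=Ro.from_rotvec(s["ee_rot"]);print("tool force",R.inv().apply(s["wrist_force"]).round(2))
E
```

```text
clock: 19.18
tcp_pos: [0.4896, -0.3009, 0.056]
ee_rot: [3.131, -0.258, -0.001]
wrist_force: [-5.7, 0.0, 6.1]
opening: 0.0188
tool force [-5.6   0.89 -6.05]
```

```bash
python3 -m crank '[[[0.1,0,-0.03],[0,0,0],1],[[0.2,0,-0.03],[0,0,0],1],[[0.3,0,-0.03],[0,0,0],1],[[0.3,0,-0.03],[0,0,0],1]]'
python3 - <<'E'
from h import *
from bench import status
s=status.observe();R=Ro.from_rotvec(s["ee_rot"]);print("tool force",R.inv().apply(s["wrist_force"]).round(2),s["wrist_torque"])
E
```

```text
clock: 19.68
tcp_pos: [0.4929, -0.3013, 0.0561]
ee_rot: [3.131, -0.257, -0.001]
wrist_force: [-0.6, -0.0, -2.4]
opening: 0.0186
tool force [-0.56  0.12  2.38] [0.04994226 0.03405562 0.02584108]
```

```bash
python3 -m crank '[[[0.1,0,0.02],[0,0,0],1],[[0.2,0,0.02],[0,0,0],1],[[0.3,0,0.02],[0,0,0],1],[[0.3,0,0.02],[0,0,0],1]]'
python3 - <<'E'
from h import *
from bench import status
s=status.observe();R=Ro.from_rotvec(s["ee_rot"]);print("tool force",R.inv().apply(s["wrist_force"]).round(2),s["wrist_torque"])
E
```

```text
clock: 20.18
tcp_pos: [0.4946, -0.3016, 0.0561]
ee_rot: [-3.131, 0.257, 0.005]
wrist_force: [-7.7, 1.6, 5.9]
opening: 0.0186
tool force [-7.88 -0.36 -5.9 ] [ 0.19499291  1.40624089 -0.00630222]
```

Far fence contacted: it moved only 1.7 of the 3 mm commanded, with a tool x force of about -8 N. Now sliding toward the right fence.

```bash
python3 -m crank '[[[0,0,-0.04],[0,0,0],1],[[0,0.3,-0.04],[0,0,0],1],[[0,0.6,-0.04],[0,0,0],1],[[0,0.9,-0.04],[0,0,0],1],[[0,1.1,-0.04],[0,0,0],1],[[0,1.1,-0.04],[0,0,0],1]]'
python3 - <<'E'
from h import *
from bench import status
s=status.observe();R=Ro.from_rotvec(s["ee_rot"]);print("tool force",R.inv().apply(s["wrist_force"]).round(2),s["wrist_torque"]);plan((.48,-.3,.056),-9.5)
E
```

```text
clock: 20.92
tcp_pos: [0.4927, -0.3123, 0.0563]
ee_rot: [-3.13, 0.257, 0.006]
wrist_force: [-2.5, 3.7, 0.2]
opening: 0.0183
tool force [-3.08 -3.26 -0.14] [0.72530908 0.51081392 0.04305277]
from [ 0.4927 -0.3123  0.0563] t 20.93 SHIFT cm [-1.45 -1.01  0.04] TURN [-0.04  0.21  0.1 ] n 1.0
```

```bash
python3 -m crank '[[[0.05,0.1,0.03],[0,0,0],1],[[0.1,0.2,0.03],[0,0,0],1],[[0.15,0.25,0.03],[0,0,0],1],[[0.15,0.25,0.03],[0,0,0],1]]'
python3 - <<'E'
from h import *
from bench import status,snapshot
s=status.observe();R=Ro.from_rotvec(s["ee_rot"]);print("tool force",R.inv().apply(s["wrist_force"]).round(2),s["wrist_torque"]);plan((.48,-.3,.056),-9.5)
d=snapshot("wrist");cv2.imwrite("pics/w9.png",d["color"][:,:,::-1])
E
```

```text
clock: 21.42
tcp_pos: [0.4927, -0.3132, 0.0565]
ee_rot: [-3.127, 0.256, 0.01]
wrist_force: [-6.3, 9.7, 9.5]
opening: 0.0184
tool force [-7.9  -8.6  -9.38] [1.95747915 1.20847034 0.06343089]
from [ 0.4927 -0.3132  0.0565] t 21.43 SHIFT cm [-1.47 -1.09  0.06] TURN [-0.2   0.39  0.12] n 1.0
```

View pics/w9.png

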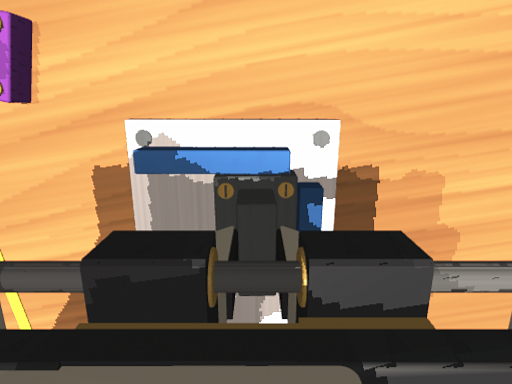

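The block's foot touches both fences in the picture (far fence at row 172, right fence at column 297). I'll relieve the downward load, so the push isn't hidden by plate friction, and firm up both pushes.

```bash
python3 -m crank '[[[0.1,0.1,-0.02],[0,0,0],1],[[0.2,0.2,-0.02],[0,0,0],1],[[0.2,0.2,-0.02],[0,0,0],1],[[0.2,0.2,-0.02],[0,0,0],1]]'
cat > f.py <<'E'
from h import *
from bench import status,snapshot
s=status.observe();R=Ro.from_rotvec(s["ee_rot"]);print("tool force",R.inv().apply(s["wrist_force"]).round(2),s["wrist_torque"]);plan((.48,-.3,.056),-9.5)
E
python3 f.py
```

```text
clock: 21.98
tcp_pos: [0.4929, -0.3134, 0.0567]
ee_rot: [-3.124, 0.256, 0.016]
wrist_force: [-7.0, 9.5, 7.9]
opening: 0.0187
tool force [-8.58 -8.25 -7.75] [1.88012028 1.30516724 0.02875307]
from [ 0.4929 -0.3134  0.0567] t 21.98 SHIFT cm [-1.49 -1.12  0.1 ] TURN [-0.38  0.63  0.14] n 1.0
```

The tool has tilted about 0.7° under the push. I'll command the tilt back and lift slightly.

```bash
python3 -m crank '[[[0.1,0.1,-0.06],[-0.6,0.9,0],1],[[0.15,0.15,-0.06],[-0.8,1.2,0],1],[[0.15,0.15,-0.06],[-0.8,1.2,0],1],[[0.15,0.15,-0.06],[-0.8,1.2,0],1]]'; python3 f.py
```

```text
clock: 22.48
tcp_pos: [0.4932, -0.3144, 0.0568]
ee_rot: [3.125, -0.256, 0.011]
wrist_force: [-5.0, 5.3, 1.6]
opening: 0.0186
tool force [-5.76 -4.43 -1.72] [ 1.12318051e+00  9.97028117e-01 -5.93968715e-04]
from [ 0.4932 -0.3144  0.0568] t 22.48 SHIFT cm [-1.54 -1.21  0.07] TURN [ 0.33 -0.43  0.14] n 1.0
```

```bash
python3 -m crank '[[[0.15,0.15,-0.02],[0.2,-0.2,0],1],[[0.22,0.25,-0.02],[0.2,-0.2,0],1],[[0.22,0.25,-0.02],[0.2,-0.2,0],1],[[0.22,0.25,-0.02],[0.2,-0.2,0],1]]'; python3 f.py
```

```text
clock: 22.98
tcp_pos: [0.4933, -0.3149, 0.0569]
ee_rot: [-3.129, 0.256, 0.001]
wrist_force: [-9.0, 10.7, 7.5]
opening: 0.0184
tool force [-10.63  -9.13  -7.44] [ 2.04176127  1.57898029 -0.00806333]
from [ 0.4933 -0.3149  0.0569] t 22.98 SHIFT cm [-1.55 -1.25  0.1 ] TURN [-0.1   0.06  0.15] n 1.0
```

```bash
python3 - <<'E'
from h import *
from bench import status,snapshot
s=status.observe()
d=snapshot("wrist");cv2.imwrite("pics/wA.png",d["color"][:,:,::-1]);W=wcloud(d,s);z=W[...,2]
for lo,hi in((.058,.07),(.028,.036)):
    m=(z>lo)&(z<hi);m[:100]=0;m[228:]=0;m[:,:210]=0;m[:,305:]=0
    w=W[m]
    if len(w)>20:
        A=np.c_[w[:,:2],np.ones(len(w))];print(lo,len(w),np.median(w[:,2]),np.linalg.lstsq(A,w[:,2],rcond=None)[0].round(4),rect(w))
d=snapshot("side");cv2.imwrite("pics/sA.png",cv2.resize(d["color"][140:320,150:390,::-1],None,fx=3,fy=3))
t=snapshot("top");cv2.imwrite("pics/tA.png",t["color"][:,:,::-1]);W=cloud(t);z=W[...,2]
for n,(u,v) in dict(A=(150,225),B=(160,260)).items():pass
m=(z>.052)&(z<.062);m[:,:105]=0;m[:,195:]=0;m[:190]=0;m[300:]=0
n,L,st,_=cv2.connectedComponentsWithStats(m.astype(np.uint8))
for i in range(1,n):
    if st[i,4]>20:w=W[L==i];print("inbin",rect(w),np.median(w[:,2]).round(4))
E
python3 f.py
```

```text
0.058 1138 0.0640945774000815 [-0.1351  0.0331  0.1433] [509.9, -316.8, 29.8, 13.1, 81.1]
0.028 3581 0.03204431939573111 [-0.0881  0.0385  0.089 ] [513.3, -318.5, 56.3, 45.0, 79.0]
inbin [533.1, 302.5, 50.4, 20.4, 18.0] 0.0555
inbin [427.9, 271.5, 48.7, 19.3, 16.2] 0.0554
tool force [-9.98 -8.89 -8.05] [ 2.06200533  1.55092974 -0.00551484]
from [ 0.4933 -0.3149  0.0569] t 23.12 SHIFT cm [-1.55 -1.25  0.09] TURN [-0.1   0.06  0.15] n 1.0
```

View pics/wA.png

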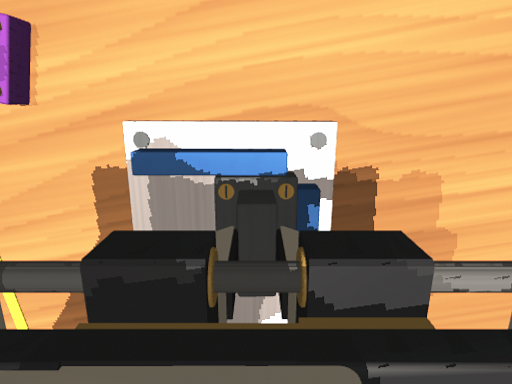

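View pics/tA.png

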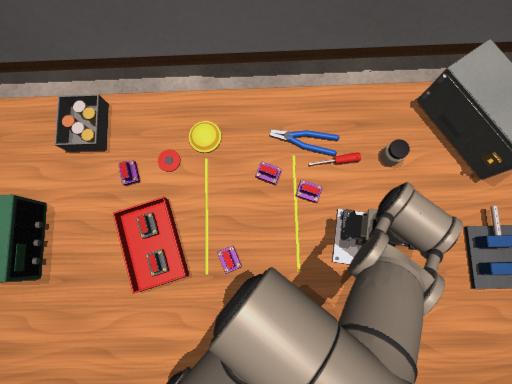

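View pics/sA.png

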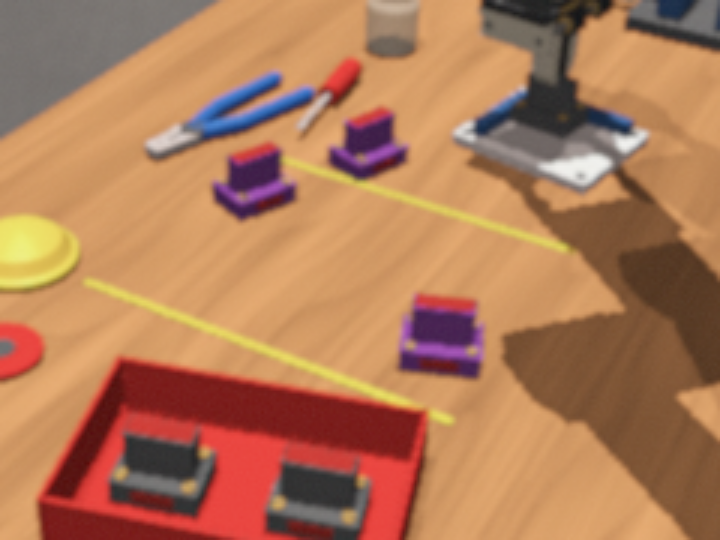

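The rejects stand upright in the bin and nothing else has moved. Next I check directly that the good block is level.

Run:
```python
from h import *
from bench import status,snapshot
s=status.observe()
d=snapshot("wrist");W=wcloud(d,s);z=W[...,2]
np.set_printoptions(precision=1,suppress=True,linewidth=150)
print("fixture plate",np.median(z[135:148,200:280])*1000)
print("cols 220..296 rows 176..228");print(np.c_[np.arange(172,230,4),z[172:230:4,[219,226,231,245,257,270,282,287,292,305,312]]*1000])
for nm,sl in dict(left=np.s_[182:205,219:233],right=np.s_[182:205,281:294],ridge=np.s_[208:228,246:270]).items():
    w=W[sl].reshape(-1,3);md=np.median(w[:,2]);w=w[abs(w[:,2]-md)<.002]
    A=np.c_[w[:,:2]-w[:,:2].mean(0),np.ones(len(w))];print(nm,len(w),np.linalg.lstsq(A,w[:,2]*1000,rcond=None)[0]/[1000,1000,1])
```

```text
fixture plate 11.755545639712594
cols 220..296 rows 176..228
[[172.   27.7  27.5  28.7  27.8  27.6  27.1  26.9  17.3  18.2  10.6  11.3]
 [176.   30.8  30.7  29.6  31.   30.1  29.9  29.2  29.8  29.9  10.5  12. ]
 [180.   33.3  33.4  32.1  31.7  32.   31.7  31.   31.7  31.8  11.7  10.9]
 [184.   31.9  33.8  31.3  32.9  32.4  32.1  33.9  33.2  31.6  15.5  15.3]
 [188.   35.2  33.9  35.5  32.1  31.9  32.   35.   33.4  34.7  26.4  25.7]
 [192.   35.   35.2  33.2  39.9  41.   40.7  33.9  34.2  34.7  27.2  27.5]
 [196.   32.2  35.3  34.6  49.1  49.6  50.1  33.1  34.9  32.2  27.1  28.4]
 [200.   32.1  32.9  32.9  56.6  57.3  57.7  31.6  31.6  32.4  27.6  27.9]
 [204.   32.1  33.2  32.6  64.5  63.6  63.7  32.7  32.5  31.7  27.8  26.7]
 [208.   33.   33.4  32.4  65.   63.8  62.9  31.7  32.   32.4  27.8  28.5]
 [212.   33.2  33.7  31.5  64.6  64.3  64.7  32.9  32.7  31.9  27.   27.6]
 [216.   33.2  32.9  31.6  64.2  64.   64.5  31.8  32.1  32.4  26.7  28.7]
 [220.   33.   33.8  32.   64.1  64.   63.9  32.5  32.1  31.6  28.2  27.4]
 [224.   32.7  32.9  33.1  64.5  64.   64.3  32.3  31.4  33.4  27.7  28.2]
 [228.   32.2  65.8  64.7  63.8  64.1  64.1  65.   65.   32.9  28.3  27.3]]
left 292 [ 0.1  0.  33.8]
right 281 [ 0.1  0.1 33.1]
ridge 480 [ 0.   0.  64.2]
```

The block is flat: ridge top at 64.2 mm against 64 ideal, with no slope. As a final test that the y push isn't just friction, I'll relieve x and z and push y alone, then restore both.

```bash
python3 -m crank '[[[0.02,0.2,-0.06],[0,0,0],1],[[0.02,0.3,-0.06],[0,0,0],1],[[0.02,0.3,-0.06],[0,0,0],1]]'; python3 f.py
```

```text
clock: 23.55
tcp_pos: [0.493, -0.3154, 0.0573]
ee_rot: [-3.125, 0.256, 0.003]
wrist_force: [-1.1, 11.8, 3.1]
opening: 0.0185
tool force [ -3.01 -11.44  -3.03] [ 2.29604495  0.28179104 -0.05800823]
from [ 0.493  -0.3154  0.0573] t 23.55 SHIFT cm [-1.53 -1.31  0.14] TURN [-0.34  0.16  0.13] n 1.0
```

Right-fence contact confirmed: 11 N in y, stalled, with x and z unloaded. Restoring the push on both fences.

```bash
python3 -m crank '[[[0.15,0.15,0],[-0.4,0.3,0],1],[[0.22,0.2,0],[-0.5,0.5,0],1],[[0.22,0.2,0],[-0.5,0.5,0],1],[[0.22,0.2,0],[-0.5,0.5,0],1],[[0.22,0.2,0],[-0.5,0.5,0],1],[[0.22,0.2,0],[-0.5,0.5,0],1]]'; python3 f.py;python3 - <<'E'
from h import *
from bench import status,snapshot
s=status.observe()
d=snapshot("wrist");W=wcloud(d,s);z=W[...,2];cv2.imwrite("pics/wB.png",d["color"][:,:,::-1])
for nm,sl in dict(left=np.s_[202:224,219:233],right=np.s_[202:224,281:294],ridge=np.s_[208:226,246:270]).items():
    w=W[sl].reshape(-1,3);md=np.median(w[:,2]);w=w[abs(w[:,2]-md)<.002]
    A=np.c_[w[:,:2]-w[:,:2].mean(0),np.ones(len(w))];print(nm,len(w),(np.linalg.lstsq(A,w[:,2]*1000,rcond=None)[0]/[1000,1000,1]).round(3))
m=(z>.061)&(z<.067);m[:190]=0;m[232:]=0;m[:,:240]=0;m[:,276:]=0;print("ridge",rect(W[m]))
print(s["joint_velocities"].round(4))
E
python3 f.py
```

```text
clock: 24.3
tcp_pos: [0.4932, -0.3152, 0.0571]
ee_rot: [-3.13, 0.256, -0.002]
wrist_force: [-8.6, 12.6, 8.5]
opening: 0.0184
tool force [-10.5  -11.01  -8.47] [ 2.27034189  1.41987762 -0.00573248]
from [ 0.4932 -0.3152  0.0571] t 24.3 SHIFT cm [-1.55 -1.28  0.11] TURN [-0.09 -0.06  0.13] n 1.0
left 305 [-1.100e-02  3.700e-02  3.309e+01]
right 285 [-4.0000e-03  1.5000e-02  3.2214e+01]
ridge 430 [1.0000e-02 2.9000e-02 6.4461e+01]
ridge [508.7, -317.5, 17.2, 15.0, 80.4]
[ 0.      0.0011 -0.003  -0.0014 -0.0025 -0.0009]
tool force [ -9.86 -10.71  -7.23] [ 2.29062709  1.47472854 -0.01364191]
from [ 0.4932 -0.3151  0.0571] t 24.35 SHIFT cm [-1.55 -1.28  0.11] TURN [-0.09 -0.06  0.13] n 1.0
```

View pics/wB.png

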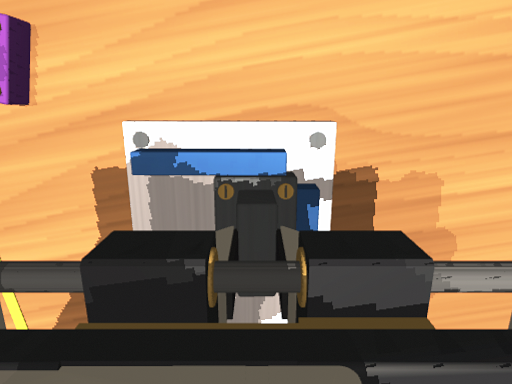

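Everything holds, but the foot's left side reads 0.9 mm above its right, a roll of about 0.025 rad. I'll ease the y push and roll it back for more margin.

```bash
python3 -m crank '[[[0.15,0.08,0.03],[-0.8,0.3,0],1],[[0.17,0.1,0.03],[-1.6,0.4,0],1],[[0.17,0.1,0.03],[-1.6,0.4,0],1],[[0.17,0.1,0.03],[-1.6,0.4,0],1],[[0.17,0.1,0.03],[-1.6,0.4,0],1]]'
cat > lvl.py <<'E'
from h import *
from bench import status,snapshot
s=status.observe()
d=snapshot("wrist");W=wcloud(d,s);z=W[...,2];cv2.imwrite("pics/wC.png",d["color"][:,:,::-1])
for nm,sl in dict(left=np.s_[202:224,219:233],right=np.s_[202:224,281:294],ridge=np.s_[208:226,246:270]).items():
    w=W[sl].reshape(-1,3);md=np.median(w[:,2]);w=w[abs(w[:,2]-md)<.002]
    A=np.c_[w[:,:2]-w[:,:2].mean(0),np.ones(len(w))];print(nm,len(w),(np.linalg.lstsq(A,w[:,2]*1000,rcond=None)[0]/[1000,1000,1]).round(3))
print("fence far L/R",np.median(z[158:168,140:170])*1000,np.median(z[158:168,240:275])*1000,"right",np.median(z[195:225,303:315])*1000)
E
python3 lvl.py; python3 f.py
```

```text
clock: 24.98
tcp_pos: [0.4932, -0.3145, 0.0566]
ee_rot: [3.108, -0.255, 0.003]
wrist_force: [-7.7, 9.5, 6.7]
opening: 0.0189
left 308 [-5.0000e-03 -2.0000e-03  3.2259e+01]
right 284 [-1.9000e-02  2.8000e-02  3.2137e+01]
ridge 429 [-1.6000e-02  2.3000e-02  6.4016e+01]
fence far L/R 27.739888476153055 27.827874017593984 right 27.85079754574542
tool force [-10.35  -8.19  -7.23] [ 1.96596139  1.38029054 -0.05084479]
from [ 0.4932 -0.3145  0.0566] t 25.02 SHIFT cm [-1.54 -1.22  0.03] TURN [ 1.32 -0.22  0.12] n 1.0
```

The block is level now: foot tops at 32.3 and 32.1 mm, ridge at 64.0 mm. It presses with 10 N in x and 8 N in y, so I'm handing in.

```bash
python3 -c "
from bench import robot
print(robot.sign_off())"
```

```text
the job is handed in; nothing more can be done
None
```

The job is handed in, with the good block held pressed in the corner. Hand-in reports no verdict, so what follows is from my own checks. The clock was at about 25 s of the 72 s allowed.

- **Rejects:** Both red-painted blocks were lowered until they touched the bin floor, then released. The top camera shows their ridge tops at 55.5 mm, about 55 mm apart from the bin centre along its x on either side, upright and clear of the walls.
- **Good block:** It is flat on the plate and square to the fences within about 0.2°. The foot tops read 32.3 and 32.1 mm against 32 ideal, and the ridge top 64.0 mm against 64.
- **Push:** The wrist reads about 10 N toward the far fence and 8 N toward the right fence, with the grip set to 40 N. These readings include some friction with the plate. A separate push toward the right fence alone stalled at 11 N, which confirms that contact.
- **Bystanders:** The lens, gasket, pliers, jar and screwdriver looked unmoved in the later top and side pictures. I checked these by eye and did not measure them.

An earlier reading showed the good block rolled by about 0.025 rad under the push. I corrected it before handing in by easing the sideways push and tilting the tool about 1.3° against it. The tool stays at that tilt, but the block itself measured level.

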